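Clamp the block on the downdraft sanding station and hold its dust gate half open

ROBOT

A 6-joint arm with a two-finger parallel gripper is mounted at the origin on a cart in front of the work surface, level with it; the furniture and walls round the work are solid. World frame = base frame: x ahead of the robot, y to its left, z up, the work surface at z = 0. Lengths are in m, angles in degrees, forces in N, time in s.
With the tool pointing down it reaches from about 0.325 to 0.85 m from the base axis. Payload 15.5 kg.
Tool frame: the origin (TCP) lies midway between the tips of the shut fingers; the grasp point (between the pads) lies 19 mm behind it; z points along the fingers, y is the line along which they close (so a half turn about z gives the same grasp; the last joint's range is limited). The gripper opens to 91 mm and grips with 3 to 60 N. Pads are 32 mm wide; open, the fingers measure 118 mm over their backs; the gripper's body (76 mm by 178 mm) begins 60 mm behind the grasp point.
Start: joints at [68.153, 28.281, 77.091, -0, 74.628, -5.472], TCP at [0.176, 0.6, 0.214] pointing down, gripper open.
Joint ranges: [-166.48, 166.48], [-47.26, 123.95], [12.59, 153.08], [-70.14, 250.14], [6.76, 159.57], [-176.63, 176.63]. Speed limits (degrees/s): [108.29, 108.29, 147.25, 172.46, 172.46, 172.46].

INTERFACE

Orientations are given as a 3x3 rotation matrix whose columns are the frame's x, y, z axes.
In Python, from bench import ctrl gives the robot as it stands. The module is installed in compiled form; this text tells all that it offers. Calls block until the motion is done:
- ctrl.goto(position, orientation): joint-space move of the TCP to a pose.
- ctrl.move_l(position, vel=0.15, ori=None, contact_N=None): straight line of the TCP; ori=None keeps the orientation; vel is the mean speed in m/s. With contact_N (N) it stops when the force on the tool has changed by that much, and returns True; else False.
- ctrl.movej(angles): joint-space move.
- ctrl.command_gripper(opening): opening from 0.0 (shut) to 1.0 (fully open); the grip force is fixed at half the most; returns when the fingers have stopped.
- ctrl.sleep(seconds).
- ctrl.ik(position, orientation): joint angles nearest the present ones, or None.
- ctrl.read_camera(name): name is "scene" or "top"; returns the picture (420x560x3 uint8, blue, green, red); there is no depth.
- ctrl.camera_params(name): a dict with "fx", "fy", "cx", "cy" (pixels), "pose" (4x4, takes a point from camera to world coordinates). Camera axes: x right, y up, looking along -z (the intrinsics and any distortion apply to the point x, -y, -z); pixel columns grow to the right and rows downward; lengths in m; the calibration is good to about 2 mm. A picture is of the moment at which its call begins. camera_params takes no time and is no camera call.
A pose or a line that the arm cannot do raises ctrl.MotionError and nothing moves.
- ctrl.sign_off(): hands the job in; it is judged then, once.
Readings, each from a call of its own:
- ctrl.current_t(): time.
- ctrl.current_q(): joint angles.
- ctrl.current_dq(): joint speeds.
- ctrl.current_effort(): joint torques, N m.
- ctrl.current_tool_pos(): TCP position.
- ctrl.current_eef_rot(): TCP orientation.
- ctrl.current_contact_force(): force on the tool from outside, world axes, zero at the start.
- ctrl.current_wrist_torque(): the same for the moment, N m.
- ctrl.current_grip_width(): opening from 0.0 (shut) to 1.0 (fully open).
- ctrl.current_grasp_force(): force on a finger pad.
Only numpy, scipy, OpenCV 4.12 (cv2) and the standard library are available. Lean on these libraries where they do the work, as an engineer would, in place of code of your own. Each camera call takes 0.05 s, during which the arm holds its last target. There are 200 camera calls.

TASK

Get the sanding station ready: slide its jaw (orange grip) against the wood block until the block is squeezed snugly between jaw and fence, keep up a firm push there for a moment, and leave the jaw closed on it. Then pull the yellow tab of the sprung dust gate toward the robot side to half of its travel, at the red mark, and keep holding it there with the gripper: the program finishes while still holding the gate half open, because it springs shut when let go. Leave the sanding block, the tape measure and the screw jar where they are.

Things in the scene. Friction and masses are not known exactly. Their poses are not given: they have to be found in the camera images.
- station: fixed blue sanding station, plywood top 230x250 mm at z = 80 mm; origin centre of its underside. x away from the robot, y left; turned up to 0.25 rad. Aluminium fence at the left (+y) of the top (160 mm long, 34 high, inner face y = 85 mm), jaw at the right. Right of it, on a duct, the sprung gate's flat housing: centre plane y = -185 mm, top z = 90 mm, x from -70 to 60 mm
- jaw_travel (a joint): sliding jaw, m: 0 fully open, grows as the jaw slides toward +y of the station (toward the fence), limit 0.100. The jaw's face is at y = -55 mm + value, so the space between jaw and fence is 140 mm - value; on the squared-up block it closes at 0.080. About 2.5 N of friction; it stays where it is left
- jaw: the sliding jaw: aluminium face plate 120 mm along x, 30 mm high, on a dark carriage with an orange upright grip; origin on the station's top (z = 80 mm) below the grip, 39 mm behind (-y of) the jaw's face; axes as the station's
- jaw_grip (a point): in the jaw's orange upright grip, 39 mm behind the jaw's face; the grip measures 32 mm in x, 18 mm in y, and reaches from 26 mm below this point to 16 mm above it; axes as the station's
- work_block: loose brown wood block, 60x85x32 mm, about 0.1 kg, lying on the station's top between jaw and fence; origin centre of its underside, x along its 60 mm width. Its width lies roughly along the station's y (a few degrees askew), with some space left to the fence and to the jaw
- gate_travel (a joint): sprung dust gate, m: 0 shut, 0.060 fully open, grows as it slides toward -x of the station (toward the robot side); half travel is 0.030. A spring pulls it shut: 3 N at 0, rising to 7.5 N at half and 12 N fully open
- gate: the sprung gate: steel plate in the housing with an upright yellow pull tab on top, 14 mm in x, 26 mm in y, its yellow part from z = 94 to 140 mm; origin on the bench in the gate's plane (y = -185 mm of the station), at x = -value of the station; the tab stands at x = +30 mm of it. Marks on the housing: white at the tab's shut and fully open places, red at half travel
- gate_grip (a point): in the yellow tab, 32 mm above the housing's top and 18 mm below the tab's top: where to pinch it; axes as the station's
- sanding_block: loose sanding block, 65x110x35 mm, on the bench; a bystander; origin centre of its underside
- tape_measure: loose dark tape measure, 38x97x66 mm, on the bench; a bystander; origin centre of its underside
- task_lamp: fixed lamp clamped to the bench's right edge, an obstacle for the arm: its thin white stem rises about 0.55 m from a foot on the bench and bends away from the robot to a white shade; origin 193 mm below the bench top, 112 mm beyond (+x of) and 20 mm left of the stem's foot
- screw_jar: loose jar with blue lid, 67 mm across, 86 mm high, on the bench; a bystander; origin centre of its underside
Things that resemble listed ones, but are neither listed nor needed, are in the scene too. Leave any blue or green look-alike of the work_block alone.

How it is judged:
By the outcome, as a careful person would: the job done as asked, in the order asked, and still so for the second after the job is handed in, while the arm keeps its last pose, push and grip.
It also fails if it takes over 48 s, if anything falls off the work surface, if the arm or the gripper's body presses on something with over 40 N, if the wrist force passes 120 N, or if a joint passes its speed limit or range.

## Working session

There is one attempt and no reset: what is moved stays moved. The work goes in short steps, each a Python script; the robot and the scene stay as the last script left them, time stands still between calls to the robot, and variables do not carry over. Pictures are saved under pics/ and viewed, at most 10 in all, crops included, and the job is handed in when it is done.

```bash
mkdir -p pics
python3 - <<'E'
from bench import ctrl
import cv2
for n in("scene","top"):
    cv2.imwrite(f"pics/{n}0.png",ctrl.read_camera(n)); p=ctrl.camera_params(n); print(n,p)
print(ctrl.current_t(),ctrl.current_eef_rot())
E
```

```text
scene {'fx': 507.39776884873936, 'fy': 507.39776884873936, 'cx': 271.9080336515427, 'cy': 205.07835126919238, 'pose': array([[ 0.8947792 ,  0.32813041, -0.30282111,  0.05720914],
       [-0.44647901,  0.64966517, -0.61529802, -1.07574725],
       [-0.00516566,  0.68575914,  0.72781022,  1.2599049 ],
       [ 0.        ,  0.        ,  0.        ,  1.        ]])}
top {'fx': 457.06287564867625, 'fy': 457.06287564867625, 'cx': 280.83663280503555, 'cy': 213.34278097058808, 'pose': array([[ 0.39741876,  0.81375318, -0.42410386, -0.16636736],
       [-0.91762751,  0.35456504, -0.17956443, -0.33467221],
       [ 0.00425128,  0.46053164,  0.88763311,  1.54463146],
       [ 0.        ,  0.        ,  0.        ,  1.        ]])}
0.1 [[-9.59440255e-01  2.81911761e-01 -3.95850753e-04]
 [ 2.81912021e-01  9.59439742e-01 -9.96839394e-04]
 [ 9.87741960e-05 -1.06800293e-03 -9.99999425e-01]]
```

View pics/scene0.png

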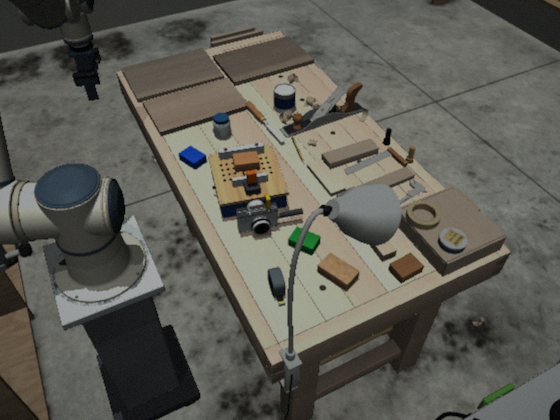

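View pics/top0.png

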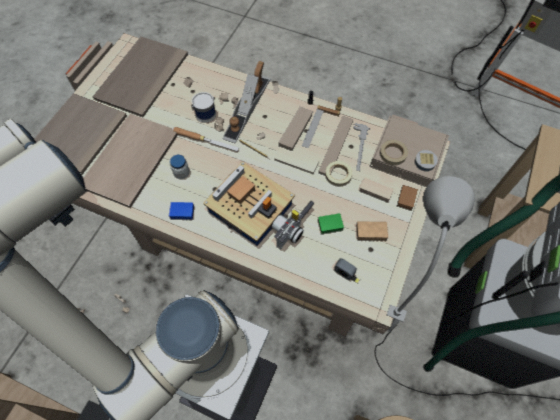

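The brown work_block is on the station, at about scene (246,160) and top (242,188). Its look-alikes are blue at scene (192,157), green at (304,240), and the brown pieces at (338,270) and (406,266), all of them on the bench. Only the piece between jaw and fence fits the description. I'll confirm that in an enlarged crop.

Run:
```python
import cv2,numpy as np
a=cv2.imread("pics/scene0.png")[135:245,200:310]; b=cv2.imread("pics/top0.png")[155:255,200:320]
a=cv2.resize(a,(400,400),interpolation=cv2.INTER_CUBIC)
b=cv2.resize(b,(400,333),interpolation=cv2.INTER_CUBIC)
b=np.vstack([b,np.zeros((67,400,3),np.uint8)])
cv2.imwrite("pics/crop0.png",np.hstack([a,b]))
```

```text
(no output)
```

View pics/crop0.png

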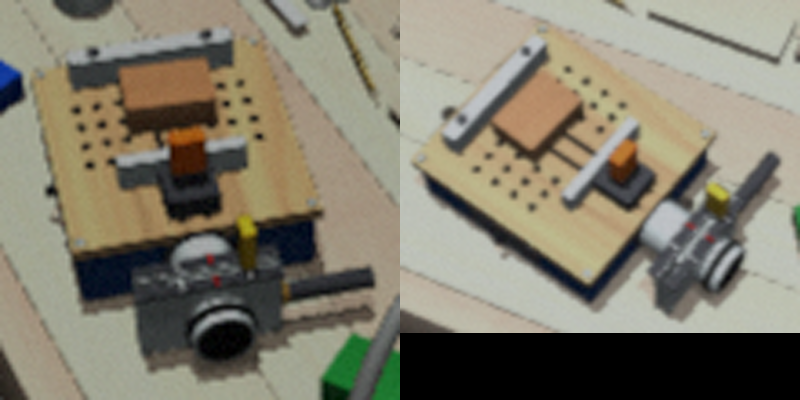

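The brown block sits between fence and jaw in both views, so it's the one meant. The grip is at crop (186,150) and the tab at (247,235). Next I'll fit the station pose from the plywood corners and the tab top.

```bash
cat > fit.py <<'E'
import numpy as np
from scipy.optimize import least_squares
from bench import ctrl
P={n:ctrl.camera_params(n) for n in("scene","top")}
def proj(n,w):
    p=P[n]; c=np.linalg.inv(p["pose"])@np.append(w,1)
    return np.array([p["cx"]+p["fx"]*c[0]/-c[2], p["cy"]-p["fy"]*c[1]/-c[2]])
def st(s,l):
    c,n=np.cos(s[2]),np.sin(s[2]); return np.array([s[0]+c*l[0]-n*l[1],s[1]+n*l[0]+c*l[1],l[2]])
def full(n,u,v):
    return (np.array([200,135])+np.array([u,v])*110/400-.36) if n=="scene" else np.array([200,155])+np.array([u-400,v])*.3-.35
C=[(-.115,.125,.08),(.115,.125,.08),(.115,-.125,.08),(-.115,-.125,.08)]
obs=[("scene",*o) for o in[(37,70),(262,32),(320,212),(76,252)]]+[("top",*o) for o in[(416,158),(545,28),(715,133),(590,282)]]
E
python3 - <<'E'
from fit import *
def res(s): 
    r=[proj(n,st(s,C[i%4]))-full(n,u,v) for i,(n,u,v) in enumerate(obs)]
    r+=[proj("scene",st(s,(.03+s[3],-.185,.14)))-full("scene",247,222), proj("top",st(s,(.03+s[3],-.185,.14)))-full("top",718,188)]
    r+=[proj("scene",st(s,(s[4],s[5],s[6])))-full("scene",186,137), proj("top",st(s,(s[4],s[5],s[6])))-full("top",624,149)]
    return np.concatenate(r)
f=least_squares(res,[.5,0,0,0,0,-.09,.13],x_scale=.1)
print(np.round(f.x,4)); print(np.round(f.fun.reshape(-1,2),1))
s=f.x
for l in [(-.03,.02),(0,-.094),(.03,-.185)]: print(st(s,(*l,.1)))
E
```

```text
[ 0.5427  0.0941 -0.2378  0.001  -0.0019 -0.087   0.1637]
[[-0.7  0.3]
 [ 0.9  1.1]
 [ 2.  -0.3]
 [-0.5  0.3]
 [-2.2  0.3]
 [-1.  -2.6]
 [ 0.5  0.1]
 [-0.8  0.9]
 [ 0.9  1.1]
 [-0.2  0.9]
 [ 0.7 -0.6]
 [-0.3  1. ]]
[0.51823497 0.12064439 0.1       ]
[0.5205321  0.00278548 0.1       ]
[ 0.52824802 -0.09272088  0.1       ]
```

```bash
cat > ov.py <<'E'
from fit import *
import cv2
def overlay(n,img,x0,y0,w,h,k,s,name,jaw=0,gate=0):
    im=cv2.resize(img[y0:y0+h,x0:x0+w],None,fx=k,fy=k,interpolation=cv2.INTER_CUBIC)
    def L(pts,c):
        q=[((proj(n,st(s,p))-(x0,y0)+.5)*k).astype(int) for p in pts]
        cv2.polylines(im,[np.array(q)],True,c,1)
    R=lambda x,y,a,b,z:[(x-a,y-b,z),(x+a,y-b,z),(x+a,y+b,z),(x-a,y+b,z)]
    L(C,(255,255,0)); L(R(0,-.055+jaw-.039,.016,.009,.164),(255,0,255))
    L(R(.03-gate,-.185,.007,.013,.14),(0,0,255)); L([(-.08,.085,.114),(.08,.085,.114)],(0,255,0)); L([(-.06,-.055+jaw,.11),(.06,-.055+jaw,.11)],(0,255,0))
    cv2.imwrite(name,im)
E
python3 - <<'E'
from ov import *
s=[.5427,.0941,-.2378]
overlay("scene",cv2.imread("pics/scene0.png"),200,135,115,100,6,s,"pics/os.png",.007)
overlay("top",cv2.imread("pics/top0.png"),200,155,120,100,6,s,"pics/ot.png",.007)
E
```

```text
(no output)
```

View pics/os.png

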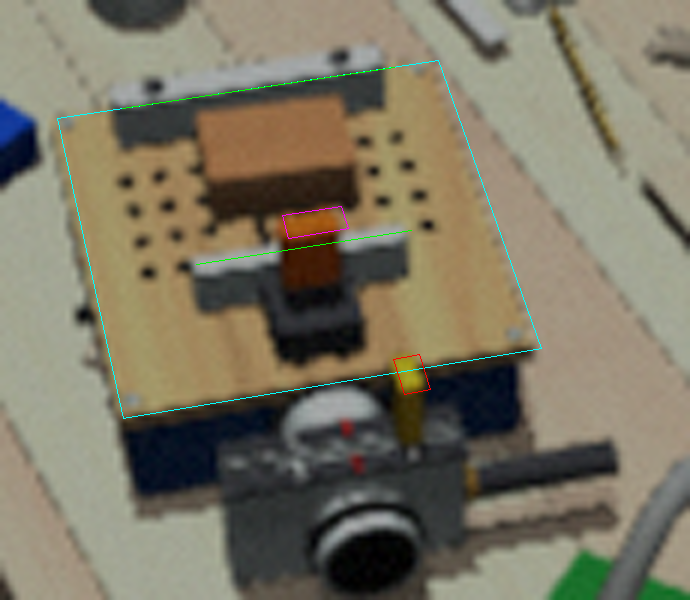

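View pics/ot.png

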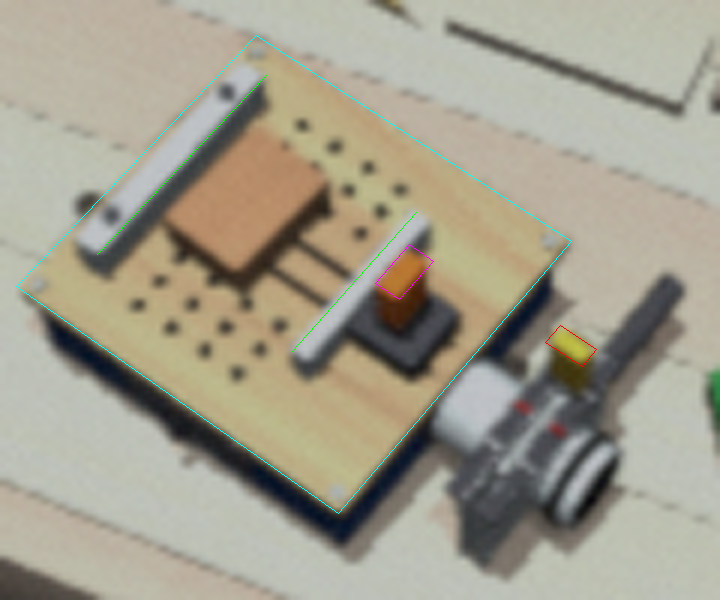

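The station pose is (0.543, 0.094), yaw -0.238 rad, and the overlay fits to within about 1 px: plywood edges, grip at os (315,222) and tab at (410,374). Now the jaw. I'll pinch the grip along the station's y, above the face plate.

```bash
cat > h.py <<'E'
from fit import *
S=[.5427,.0941,-.2378]
c,n=np.cos(S[2]),np.sin(S[2])
EX,EY=np.array([c,n,0]),np.array([-n,c,0]); D=np.array([0,0,-1.])
RJ=np.c_[np.cross(EY,D),EY,D]      # closes along station y
RG=np.c_[np.cross(EX,D),EX,D]
def loc():
    d=np.array(ctrl.current_tool_pos())-[S[0],S[1],0]; return np.round([d@EX,d@EY,d[2]],4)
def F():
    f=np.array(ctrl.current_contact_force()); return np.round([f@EX,f@EY,f[2]],1)
def rep(m): print(m,round(ctrl.current_t(),2),loc(),F(),round(ctrl.current_grip_width(),3),round(ctrl.current_grasp_force(),1))
W=lambda x,y,z: st(S,(x,y,z))
E
python3 - <<'E'
from h import *
ft,tp=[290,352],None
q=ctrl.ik(W(0,-.089,.26),RJ); print(np.round(q,1))
ctrl.goto(W(0,-.089,.26),RJ); rep("above")
ctrl.move_l(W(0,-.089,.130),vel=.12,contact_N=8); rep("down")
if loc()[2]<.135:
    ctrl.command_gripper(0.0); rep("grip")
E
```

```text
[ -5.7  17.3  87.7  -0.   75.  -82.1]
above 2.54 [-1.000e-04 -8.840e-02  2.599e-01] [ 0.8 -0.  -0.9] 1.003 0.0
down 3.77 [ 0.0004 -0.0889  0.1306] [-0.1  0.6 -1.3] 1.002 0.0
grip 4.88 [ 1.00e-04 -8.89e-02  1.30e-01] [ 0.3  2.8 -0.5] 0.196 30.0
```

Run:
```python
from h import *
hit=ctrl.move_l(W(0,-.026,.130),vel=.06,contact_N=18); rep(("a",hit))
hit=ctrl.move_l(W(0,.002,.130),vel=.02,contact_N=18); rep(("b",hit))
ctrl.sleep(.3); rep("settled")
cv=__import__("cv2"); cv.imwrite("pics/s1.png",ctrl.read_camera("scene")); t=ctrl.read_camera("top"); cv.imwrite("pics/t1.png",t)
```

```text
('a', False) 6.08 [-0.0004 -0.0256  0.13  ] [-5.   3.2  3.9] 0.2 30.0
('b', True) 6.89 [-0.0006 -0.0125  0.13  ] [-1.3 -4.9  6.9] 0.198 30.0
settled 7.19 [-0.0005 -0.0125  0.13  ] [-0.3 -2.1  5.9] 0.201 30.0
```

Run:
```python
from h import *
y=loc()[1]
for i in range(8):
    y+=.001
    ctrl.move_l(W(0,y,.130),vel=.01); ctrl.sleep(.1); rep(round(y,4))
    if F()[1]<-22: break
```

```text
-0.0115 7.72 [-0.0005 -0.0124  0.13  ] [ -5.7 -10.4   7. ] 0.196 30.0
-0.0105 8.07 [-0.0005 -0.0124  0.1299] [ -5.  -19.3   8.9] 0.198 30.0
-0.0095 8.43 [-0.0006 -0.0124  0.1299] [ -3.8 -28.9   9.8] 0.196 30.0
```

Solid contact: the jaw stopped at about 0.0816 and the push is about 29 N. I'll hold it, release, and check.

Run:
```python
from ov import *
from h import *
ctrl.sleep(1.2); rep("hold")
ctrl.move_l(W(0,-.0118,.130),vel=.02); rep("relaxed")
ctrl.command_gripper(1.0); rep("open")
ctrl.move_l(W(0,-.0118,.26),vel=.2); rep("up")
a=ctrl.read_camera("scene"); b=ctrl.read_camera("top")
cv2.imwrite("pics/s2.png",a)
k=lambda im,x,y,w,h: cv2.resize(im[y:y+h,x:x+w],(400,400),interpolation=cv2.INTER_CUBIC)
cv2.imwrite("pics/c2.png",np.hstack([k(a,200,130,110,110),k(b,200,155,110,110)]))
print(np.round(ctrl.ik(W(.03,-.185,.24),RG),1), ctrl.current_q()[5])
```

```text
hold 9.62 [-0.0005 -0.0124  0.13  ] [ -4.4 -29.4  10.2] 0.198 30.0
relaxed 9.89 [-0.0006 -0.0125  0.1299] [-5.9 -8.4  5.2] 0.198 30.0
open 11.07 [-0.     -0.0118  0.13  ] [-0.1 -0.3  0.6] 1.001 0.0
up 11.87 [-0.0005 -0.012   0.259 ] [ 0.2  0.4 -0.7] 0.999 0.0
[-16.3  19.6  87.5  -0.   72.8  -2.7] -73.92291014086376
```

View pics/c2.png

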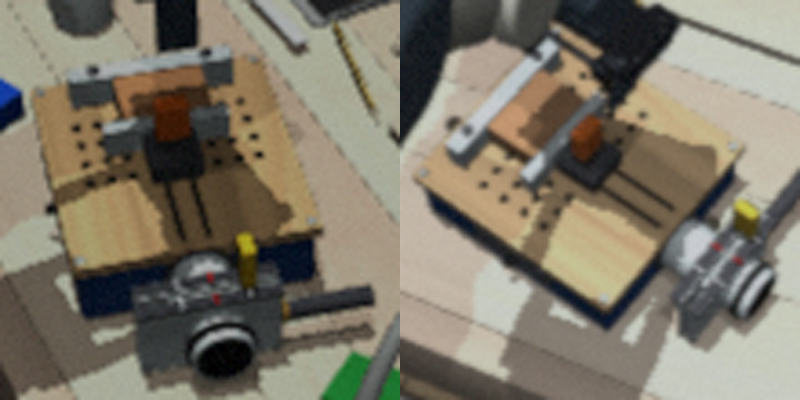

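View pics/s2.png

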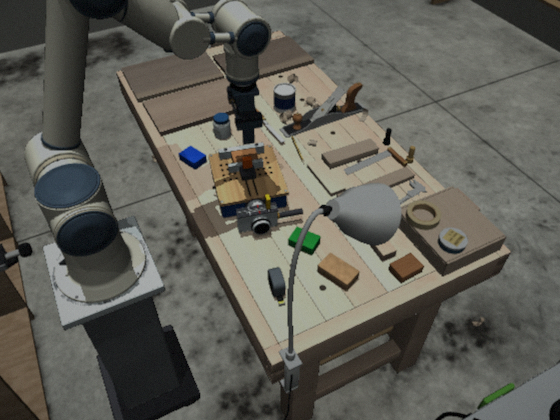

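The block is now squared up against fence and jaw (left crop: block at (165,95), jaw plate at (165,130)), and the jaw stays closed. The lamp stem foot at scene (290,352) is well clear of the gate. Next, the gate tab.

Run:
```python
from h import *
ctrl.goto(W(.03,-.185,.23),RG); rep("above")
ctrl.move_l(W(.03,-.185,.104),vel=.1,contact_N=8); rep("down")
if loc()[2]<.108:
    ctrl.command_gripper(0.0); rep("grip")
    x=.03
    for i in range(5):      # find the shut stop
        ctrl.move_l(W(x,-.185,.104),vel=.02); ctrl.sleep(.1); rep(round(x,4))
        if F()[0]<-8: break
        x+=.001
```

```text
above 13.15 [ 0.0299 -0.1846  0.2298] [ 0.2  0.9 -0.5] 0.999 0.0
down 14.56 [ 0.0303 -0.185   0.1045] [ 1.1 -0.   0.1] 1.001 0.0
grip 15.72 [ 0.0304 -0.185   0.104 ] [ 2.4  0.2 -3. ] 0.153 30.0
0.03 16.07 [ 0.0301 -0.185   0.104 ] [ 2.4  0.3 -3.3] 0.146 30.0
0.031 16.42 [ 0.0304 -0.185   0.104 ] [-4.3 -0.6  3.1] 0.155 30.0
0.032 16.77 [ 0.0306 -0.185   0.1039] [-9.8 -1.1  9.3] 0.151 30.0
```

The shut stop is at x = 0.0303. Pull to x ≈ 0.0003.

Run:
```python
from ov import *
from h import *
ctrl.move_l(W(.0003,-.185,.104),vel=.03); ctrl.sleep(.3); rep("pulled")
e=loc()[0]-.0003
if abs(e)>.0004: ctrl.move_l(W(.0003-e,-.185,.104),vel=.01)
ctrl.sleep(.5); rep("final")
a=ctrl.read_camera("scene"); b=ctrl.read_camera("top")
k=lambda im,x,y,w,h: cv2.resize(im[y:y+h,x:x+w],(400,400),interpolation=cv2.INTER_CUBIC)
cv2.imwrite("pics/c3.png",np.hstack([k(a,200,130,110,110),k(b,200,155,110,110)]))
```

```text
pulled 18.27 [ 0.0008 -0.1852  0.104 ] [ 7.9 -0.8 -7.9] 0.153 30.0
final 19.02 [ 0.0004 -0.1852  0.104 ] [ 7.2 -2.1 -6.6] 0.153 30.0
```

View pics/c3.png

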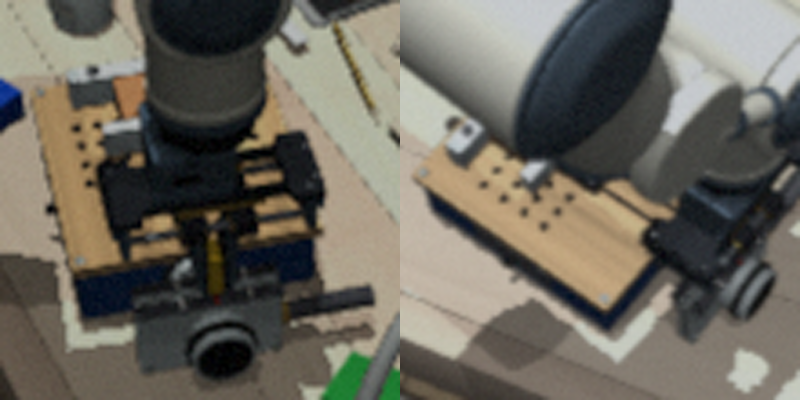

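The tab at crop (215,270) stands at the red mark (216,295). The spring force of about 7.2 N fits half travel, and the jaw is still closed.

```bash
python3 -c "
from h import *
rep('end'); print(ctrl.sign_off())"
```

```text
end 19.12 [ 0.0004 -0.1852  0.104 ] [ 8.  -2.  -7.2] 0.153 30.0
the job is handed in; nothing more can be done
None
```

I handed the job in at 19.1 s: the jaw is closed on the squared-up block after about 29 N held for over a second, and the gripper is holding the dust gate half open at the red mark.

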